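Amla into the saucepan, then open the push-and-turn preservative jar

ROBOT

A 6-joint arm with a two-finger parallel gripper is mounted at the origin on the work surface. World frame = base frame: x ahead of the robot, y to its left, z up, the work surface at z = 0. Lengths are in m, angles in degrees, forces in N, time in s.
With the tool pointing down it reaches from about 0.325 to 0.775 m from the base axis. Payload 9.3 kg.
Tool frame: the origin (TCP) lies midway between the tips of the shut fingers; the grasp point (between the pads) lies 19 mm behind it; z points along the fingers, x is the direction in which the jaws open and shut, and the axes are right-handed (so a half turn about z gives the same grasp; the last joint's range is limited). The gripper opens to 85 mm and grips with 20 to 120 N. Pads are 22 mm wide; open, the fingers measure 114 mm over their backs; the gripper's body (76 mm by 85 mm) begins 54 mm behind the grasp point. The pads swing forward as they close: fully open they stand 13 mm farther back than shut.
Start: joints at [65.111, 14.817, 1.232, 76.415, 0, 81.257], TCP at [0.153, 0.528, 0.231] pointing down, gripper open.
Joint ranges: [-174.27, 174.27], [-52.1, 104.24], [-59.71, 78.15], [-110.17, 111.67], [-87.03, 83.33], [-180, 180]. Speed limits (degrees/s): [127.2, 127.2, 159.86, 180, 180, 180].

INTERFACE

Orientations are given as [roll, pitch, yaw] about the fixed x, y, z axes, in that order (R = Rz(yaw) Ry(pitch) Rx(roll)).
In Python, from bench import telemetry, camera, order, spot_in, mark_of gives the robot as it stands.
- The arm moves only by the shell command python3 -m jog 'ROWS' [FORCE]. ROWS is JSON, a list of rows, each an object of numbers: "jaw": the opening, from 0 (shut) to 1 (fully open); "dx", "dy", "dz": the shift along the tool's x, y, z in mm; "wx", "wy", "wz": the turn, a rotation vector about the tool's x, y, z in rad. A call has 1 to 10 rows; each row is the pose to reach, as a shift and turn from the pose commanded when the call began, along the tool's axes at that moment; what a row does not reach only later rows make up. A row lasts 1/10 s, in which the tool goes at most 50 mm and 8.59 degrees, less where a joint would pass 70% of its speed; a pose out of reach is approached as far as the arm can. A call with a gripper value outside its range is refused whole. The fingers move at their own pace and stop on an object; FORCE is the grip in N (left out, the last holds). Time passes only in rows, so rows that repeat a pose let the fingers close. It gives the time, the measured TCP pose, the force and the opening at its end, in the units of the state.
- telemetry.get_state(): the state, without advancing time (a new reading comes with each control period).
- camera(name): name is "side" or "top"; returns a dict with "frame" (420x560x3 uint8, red, green, blue), "camera_matrix" (3x3 intrinsics, pixels), "k1" (the pictures are not rectified: a ray, as slopes to the right and down, at radius r is drawn at 1 + k1 r^2 times it, then the intrinsics apply), "T" (4x4, takes a point from camera to world coordinates). Camera axes: x right, y down, z forward; pixel columns grow to the right and rows downward; lengths in m; the calibration is good to about 2 mm. A picture is of the moment at which its call begins. There is no depth.
- order.sign_off(): hands the job in, once; it reports no verdict.
Trained networks look in the newest picture that a camera, given by its name, has taken for a name from the list of things; names that differ only in an ending like _2 or _b are one class to them, and where a whole thing is asked for, a point or a joint stands for the part that bears it (a point fixed in the world has none). Each returns a list of dicts, best first, with "score" (0 to 1); they miss things now and then, are a little off and sometimes report something else, mostly with a low value. They report only what shows in the picture. A call takes as long as a camera call. They do not tell look-alikes from the thing itself.
- spot_in(query, camera): "centre" ([column, row] as shares, 0 to 1, of the picture: columns of its width, rows of its height, amid what is visible of it).
- mark_of(query, camera): "centre" ([column, row] as shares, 0 to 1, of the picture: columns of its width, rows of its height: a listed point, or the origin of a listed thing).
The state is a dict: "t": time; "q": joint angles; "joint_velocities": joint speeds; "tau": joint torques, N m; "eef_pos": TCP position; "tool_rot": TCP orientation; "contact_force": force on the tool from outside, world axes, zero at the start; "ft_torque": the same for the moment, N m; "finger_gap": finger opening in m.
Only numpy, scipy, OpenCV 4.12 (cv2) and the standard library are available. Lean on these libraries where they do the work, as an engineer would, in place of code of your own. Each camera call takes 0.05 s, during which the arm holds its last target. There are 200 camera calls.

TASK

We are starting an amla preserve: pick up the tea glass with the five gooseberries, tip all of them into the saucepan, and stand the empty glass upright on the counter again. Then open the amber preservative jar - press its child-safe cap down and, keeping it pressed, turn it anticlockwise until it comes free - and lift the cap off. Finish still holding the cap level, a few centimetres straight above the open jar and clear of it, and leave everything else where it stands.

Things in the scene. Friction and masses are not known exactly. Their poses are not given: they have to be found in the camera images.
- glass_full: The ribbed tapered tea glass that holds the gooseberries; stands upright and loose among three equal glasses. Outside diameter 52 mm at the foot, 64 mm at the rim (grows evenly), 95 mm high, wall 3 mm, floor 6 mm thick, about 0.16 kg, its weight centred about 35 mm up. Origin: centre of its underside; z axis up through its mouth.
- glass_full_rim (a point): Centre of that glass's mouth, 95 mm above its underside.
- berry1: One of the five gooseberries (amla) in that glass: a firm, smooth, pale green ball of 24 mm diameter, 10 g, rolls freely. Origin: its centre.
- berry2: One of the five gooseberries (amla) in that glass: a firm, smooth, pale green ball of 24 mm diameter, 10 g, rolls freely. Origin: its centre.
- berry3: One of the five gooseberries (amla) in that glass: a firm, smooth, pale green ball of 24 mm diameter, 10 g, rolls freely. Origin: its centre.
- berry4: One of the five gooseberries (amla) in that glass: a firm, smooth, pale green ball of 24 mm diameter, 10 g, rolls freely. Origin: its centre.
- berry5: One of the five gooseberries (amla) in that glass: a firm, smooth, pale green ball of 24 mm diameter, 10 g, rolls freely. Origin: its centre.
- saucepan: Round stainless steel saucepan, loose on the counter, 160 mm outside diameter, 70 mm high, wall 3 mm, floor 4 mm thick, 0.7 kg, with a riveted strap handle that reaches 240 mm from the pan's axis along its +x axis at 60 to 75 mm height. Origin: centre of its underside, z up.
- jar: Amber preservative jar, square 62 mm body, wedged in a low wooden rack screwed to the counter: it neither turns nor lifts. Origin: on the jar's upright axis at counter height, z up; x, y turn with the rack (90 x 180 mm, 46 mm high, from y = -45 to +135 mm). In the rack's other well, 88 mm along +y, stands a square steel tin, its top 80 mm above the counter.
- jar_mouth (a point): Centre of the jar's open rim, 128.5 mm above the counter, on the jar's axis. The neck is 35 mm in diameter, with three hooks 44 mm across; below it the shoulder (58 mm across) ends 102 mm above the counter.
- cap: The jar's round white ribbed push-and-turn safety cap, 54 mm in diameter, 29 mm high, 35 g. Origin: centre of the underside of its skirt, z up; closed, it lies on the jar's axis, 112 mm above the counter, x axis along the jar's x. Three lugs inside the skirt sit in the jar's hooks; not pressed, it turns no more than 3 degrees and cannot be pulled off; it never turns clockwise.
- cap_top (a point): Centre of the cap's top, 141 mm above the counter when closed. To open: push the cap down at least 4 mm (6 mm is the hard bottom), keep it down and turn it anticlockwise seen from above; from 40 to 80 degrees of turn, best 60, the lugs lie in the gaps between the hooks and the cap lifts straight off; at 83 degrees a stop blocks it.
- cap_liner (a joint): Travel of the sprung liner disc inside the cap (m): 0 with the cap closed, 0.006 with it pressed to the bottom, -0.0015 with the cap off. It pushes the cap up with 5 N when closed, 13 N at the bottom.
- glass_two: Empty tea glass of the same kind as glass_full; leave it alone. Origin: centre of its underside.
- glass_three: Empty tea glass of the same kind as glass_full; leave it alone. Origin: centre of its underside.
- sugar_pot: Glass sugar pot with hinged steel lid, 84 mm in diameter, 110 mm high, loose; leave it alone. Origin: centre of its underside.
- ladle: Steel ladle lying on the counter, bowl 84 mm across and 32 mm high, handle 290 mm long along its +y axis; leave it alone. Origin: under the centre of its bowl.
There are look-alikes about, which are no part of the job. What is shaped like the glass_full but yellow is not meant.

How it is judged (in metres and radians):
On the way, in this order (a step that is already met when the one before it is completed fails the run):
1. the glass with the gooseberries is tipped over the saucepan (angle between glass_full's own z axis and vertical above 1 rad and horizontal distance between glass_full_rim and saucepan below 0.11 m), for 0.02 s.
2. all five gooseberries lie in the saucepan (horizontal distance between each of berry1, berry2, berry3, berry4, berry5 and saucepan below 0.076 m and height (world z) of each of berry1, berry2, berry3, berry4, berry5 below 0.075 m), for 0.2 s.
3. the glass stands upright on the counter, let go (angle between glass_full's own z axis and vertical below 0.12 rad and height (world z) of glass_full below 0.01 m and contact force between the fingers and glass_full below 0.1 N and linear speed of glass_full below 0.03 m/s), for 0.2 s.
4. the cap is pressed down on the jar (value of joint cap_liner above 0.003 m and horizontal distance between cap and jar below 0.005 m and height (world z) of cap below 0.109 m), for 0.05 s.
5. the cap, still on the jar, is turned out of its lock (angle between the x axis of cap and the x axis of jar, either way round above 0.55 rad and horizontal distance between cap and jar below 0.005 m and height (world z) of cap below 0.116 m), for 0.02 s.
At the end, for the whole second after the job is handed in: All five gooseberries in the saucepan; their glass upright (7 deg) on the counter, let go, at rest; the gripper holds the cap still, level within 15 deg, axis within 30 mm of the jar's, underside 15 to 180 mm above the jar's rim, not touching the jar (all of step 2 and all of step 3 and height (world z) of cap between 0.1435 and 0.312 m and horizontal distance between cap and jar below 0.03 m and angle between cap's own z axis and vertical below 0.26 rad and contact force between the fingers and cap above 1 N and contact force between cap and jar below 0.1 N and linear speed of cap below 0.03 m/s); the arm keeps its last pose, push and grip.
It fails at once if another glass, the sugar pot or the ladle is shifted by more than 40 mm or a glass or the pot is tipped (distance of any of glass_two, glass_three, sugar_pot, ladle from where it was at the start of the episode above 0.04 m or angle between any of glass_two, glass_three, sugar_pot's own z axis and vertical above 0.5 rad).
It fails at once if the saucepan is shifted by more than 40 mm or tipped (distance of saucepan from where it was at the start of the episode above 0.04 m or angle between saucepan's own z axis and vertical above 0.3 rad).
It also fails if it takes over 72 s, if anything falls off the work surface, if the arm or the gripper's body presses on something with over 40 N, if the wrist force passes 120 N, or if a joint passes its speed limit or range.

## Working session

There is one attempt and no reset: what is moved stays moved. The work goes in short steps, Python scripts to look and compute and a shell command to move; the robot and the scene stay as the last step left them, time stands still between calls to the robot, and variables do not carry over. Pictures are saved under pics/ and viewed, about 8 in all and at most 12, crops included, and the job is handed in when it is done.

```bash
ls; mkdir -p pics; python3 - <<'E'
from bench import telemetry, camera, spot_in, mark_of
import cv2,numpy as np
s=telemetry.get_state();print(s)
for n in("top","side"):
    c=camera(n);cv2.imwrite(f"pics/{n}0.png",cv2.cvtColor(c["frame"],cv2.COLOR_RGB2BGR));print(n,c["camera_matrix"],c["k1"],np.round(c["T"],4).tolist())
    for q in("glass_full","glass_full_rim","berry1","saucepan","jar","jar_mouth","cap","cap_top","glass_two","sugar_pot","ladle"):
        print(q,[(round(d["score"],2),round(d["centre"][0]*560),round(d["centre"][1]*420)) for d in mark_of(q,n)])
E
```

```text
pics
{'t': 0.0, 'q': array([6.51097961e+01, 1.48505424e+01, 1.18918248e+00, 7.64146260e+01,
       4.69035008e-04, 8.12573222e+01]), 'joint_velocities': array([-0.03836885,  0.04092021, -0.01341879, -0.02286926,  0.0237841 ,
        0.04543984]), 'tau': array([-1.59106323e-03, -5.55638123e+01,  3.44533074e+01,  1.36633107e-02,
       -1.99619335e-04,  3.77624451e-05]), 'eef_pos': array([0.15283905, 0.52804783, 0.23066428]), 'tool_rot': array([-1.79987987e+02,  7.50317491e-02,  7.38524815e+01]), 'contact_force': array([-0.1335009 ,  0.31984064, -0.01923254]), 'ft_torque': array([-0.01898846, -0.06417568, -0.01286978]), 'finger_gap': 0.0850035760359234}
top [[538.30354326   0.         278.69530378]
 [  0.         538.30354326 214.14547282]
 [  0.           0.           1.        ]] 0.0017803602798630964 [[-0.0106, -0.9946, 0.1034, 0.3579], [-0.9997, 0.013, 0.0222, -0.1086], [-0.0234, -0.1031, -0.9944, 1.4386], [0.0, 0.0, 0.0, 1.0]]
glass_full [(0.89, 454, 246), (0.83, 390, 236), (0.67, 351, 262), (0.64, 398, 197), (0.58, 396, 279)]
glass_full_rim [(0.87, 458, 246), (0.8, 404, 280), (0.
[... 442 characters left out ...]
    277.7696746 ]
 [  0.         402.45901226 215.1250875 ]
 [  0.           0.           1.        ]] -0.11661813299671302 [[0.778, -0.3095, 0.5468, -0.1828], [-0.6279, -0.3546, 0.6928, -0.9733], [-0.0205, -0.8823, -0.4702, 0.7315], [0.0, 0.0, 0.0, 1.0]]
glass_full [(0.95, 355, 286), (0.72, 282, 292), (0.69, 355, 338), (0.68, 326, 300), (0.68, 292, 320)]
glass_full_rim [(0.87, 326, 274), (0.82, 360, 261), (0.81, 283, 266), (0.7, 361, 309), (0.67, 294, 293)]
berry1 [(0.61, 320, 303)]
saucepan [(0.9, 289, 228)]
jar []
jar_mouth [(0.79, 200, 181)]
cap [(0.53, 199, 190)]
cap_top [(0.74, 206, 180), (0.69, 325, 272)]
glass_two [(0.8, 346, 269)]
sugar_pot [(0.59, 249, 197)]
ladle [(0.7, 237, 243)]
```

View pics/top0.png

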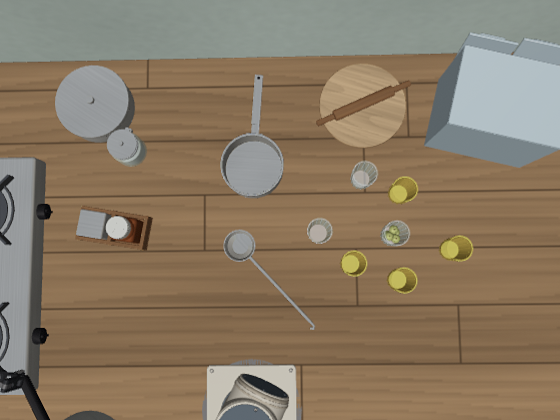

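View pics/side0.png

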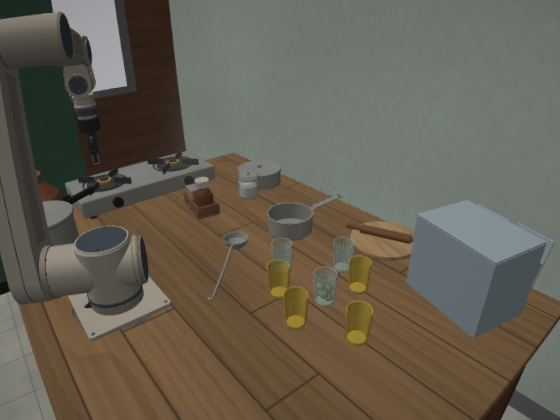

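Top view: the berry glass is at (395,233), the only clear one with green balls. Empty clear glasses are at (364,176) and (319,231). Yellow look-alikes are at (404,190), (354,264), (403,280) and (457,249). Pan is at (252,166) with its handle pointing up, and the jar cap at (118,228). I'll confirm with one enlarged crop and measure.

```bash
cat > h.py <<'E'
import numpy as np,cv2
from bench import camera,telemetry
from scipy.optimize import least_squares
C={}
def cam(n):
    if n not in C: C[n]=camera(n)
    return C[n]
def proj(n,P):
    c=cam(n);T=np.array(c["T"]);p=(np.atleast_2d(P)-T[:3,3])@T[:3,:3]
    u=p[:,:2]/p[:,2:];u=u*(1+c["k1"]*(u**2).sum(1,keepdims=True));K=np.array(c["camera_matrix"])
    return u*[K[0,0],K[1,1]]+K[:2,2]
def at_z(n,uv,z):
    f=lambda xy:(proj(n,[[*xy,z]])-uv).ravel()
    return least_squares(f,[.5,0]).x
def tri(a,b):
    r=least_squares(lambda p:np.r_[(proj("top",p)-a).ravel(),(proj("side",p)-b).ravel()],[.5,0,.05]);return r.x,r.fun
def circ(c,z,r,n=60):
    t=np.linspace(0,2*np.pi,n);return np.c_[c[0]+r*np.cos(t),c[1]+r*np.sin(t),np.full(n,z)]
E
python3 - <<'E'
from h import *
for nm,a,b in[("berryglass rim",(397,233),(326,274)),("cap_top",(116,226),(205,180)),("berry",(393,234),(321,300))]:
    print(nm,tri(a,b))
for nm,n,uv,z in[("pan","top",(252,164),.07),("pan","side",(290,216),.07),("g2","top",(319,231),.05),("g3","top",(364,175),.05),("Ycup","top",(404,190),.05),("Yc","top",(354,264),.05),("Yc","top",(403,280),.05),("Yc","top",(457,249),.05),("ladle","top",(239,245),.03),("ladleend","top",(313,327),.01),("captop","top",(116,226),.141),("rackcorner","top",(151,219),.046),("rc","top",(147,248),.046),("rc","top",(81,206),.046),("tin","top",(92,224),.08),("pot","top",(124,145),.11)]:
    print(nm,n,at_z(n,uv,z).round(4))
t=cam("top")["frame"];s=cam("side")["frame"]
A=cv2.resize(t[195:275,350:450],None,fx=4,fy=4,interpolation=2)
B=cv2.resize(s[245:325,280:380],None,fx=4,fy=4,interpolation=2)
D=cv2.resize(t[190:270,70:170],None,fx=4,fy=4,interpolation=2);E=cv2.resize(s[160:240,165:265],None,fx=4,fy=4,interpolation=2)
cv2.imwrite("pics/crop1.png",np.vstack([np.hstack([A,B]),np.hstack([D,E])])[:600,:,::-1])
E
```

```text
berryglass rim (array([ 0.44739426, -0.37346478,  0.09265283]), array([ 0.19016196, -0.24638014, -0.32696553,  0.05528011]))
cap_top (array([0.47284996, 0.31717478, 0.1350244 ]), array([ 0.74733854, -1.36927652, -2.44960992,  0.06286946]))
berry (array([ 0.44408458, -0.37436799,  0.00814822]), array([-1.66473941,  2.19173806,  2.8262445 , -0.45583197]))
pan top [ 0.6314 -0.0104]
pan side [ 0.6144 -0.0317]
g2 top [ 0.4572 -0.1812]
g3 top [ 0.6019 -0.3009]
Ycup top [ 0.561  -0.4031]
Yc top [ 0.3714 -0.2691]
Yc top [ 0.3295 -0.3926]
Yc top [ 0.4068 -0.5326]
ladle top [0.4245 0.0277]
ladleend top [ 0.2094 -0.1631]
captop top [0.469 0.317]
rackcorner top [0.4943 0.2564]
rc top [0.4187 0.2658]
rc top [0.531  0.4419]
tin top [0.4801 0.3988]
pot top [0.6772 0.311 ]
```

View pics/crop1.png

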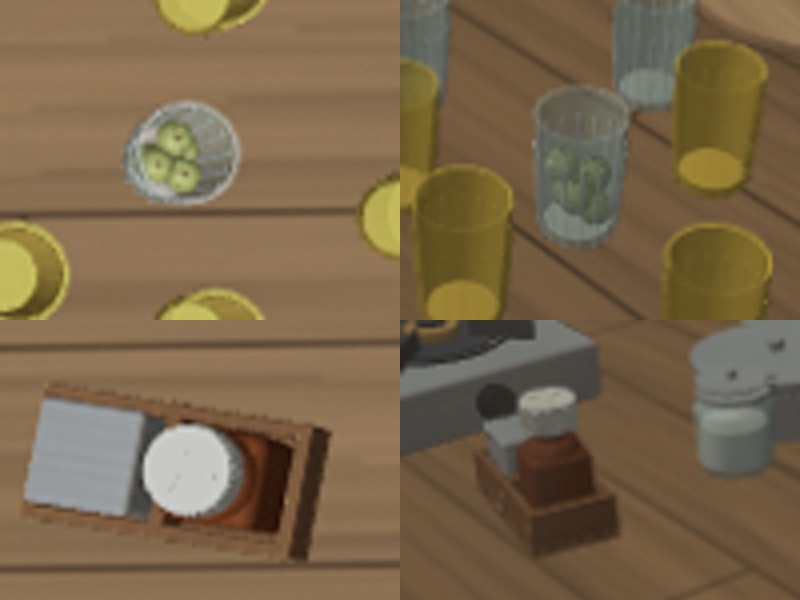

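The crop confirms that the clear ribbed glass with green balls, px (397,233), is the target. Its two-view rim height of 93 mm against a true 95 is good. Plan: grasp it with the tool 45° down and pointing radially, pour with the last joint's roll, then put it back.

```bash
cat >> h.py <<'E'
from scipy.spatial.transform import Rotation as Ro
def tool(az,p,roll=0):
    az,p=np.radians([az,p]);e=np.array([np.cos(az),np.sin(az),0]);t=np.array([-np.sin(az),np.cos(az),0])
    z=np.cos(p)*e-np.sin(p)*np.array([0,0,1]);R=np.c_[t,np.cross(z,t),z]
    return R@Ro.from_euler('z',roll,degrees=True).as_matrix()
def pose():
    s=telemetry.get_state();return np.array(s["eef_pos"]),Ro.from_euler('xyz',s["tool_rot"],degrees=True).as_matrix(),s
def go(p,R,frm=None):
    p0,R0=frm or pose()[:2]
    d=R0.T@(np.array(p)-p0)*1000;w=Ro.from_matrix(R0.T@R).as_rotvec()
    print('d',d.round(1),'w',w.round(3),'mm',round(np.linalg.norm(d)),'deg',round(np.degrees(np.linalg.norm(w))))
E
python3 - <<'E'
from h import *
print("glass",tri((397.1,233),(325.3,273.3)));print("cap",tri((117.2,227),(202,180)),at_z("top",(117.2,227),.141),at_z("side",(202,180),.141))
R=tool(0,45);go([.5,0,.35],R)
G=np.array([.447,-.374,.070]);az=np.degrees(np.arctan2(G[1],G[0]));R2=tool(az,45);a=R2[:,2]
print(az,G+.025*a)
print("pre from wp");go(G-.085*a,R2,(np.array([.5,0,.35]),R))
E
```

```text
glass (array([ 0.44661386, -0.37273538,  0.09509224]), array([-0.00222522,  0.00288494,  0.00383054, -0.00064679]))
cap (array([0.46742623, 0.31478971, 0.13755076]), array([ 0.13831227, -0.25432294, -0.45410459,  0.01101382])) [0.46651884 0.31399367] [0.4650069  0.30622166]
d [-411.   480.3 -118.7] w [-0.78   0.111 -0.267] mm 643 deg 48
-39.91885346126536 [ 0.46055796 -0.3853438   0.05232233]
pre from wp
d [-335.4 -225.6   85.4] w [ 0.    -0.493  0.493] mm 413 deg 40
```

```bash
M='{"dx":-410,"dy":480,"dz":-120,"wx":-0.78,"wy":0.111,"wz":-0.267,"jaw":1}'; echo skip; python3 -m jog '[{"dx":-410,"dy":480,"dz":-120,"wx":-0.78,"wy":0.111,"wz":-0.267,"jaw":1},{"dx":-410,"dy":480,"dz":-120,"wx":-0.78,"wy":0.111,"wz":-0.267,"jaw":1},{"dx":-410,"dy":480,"dz":-120,"wx":-0.78,"wy":0.111,"wz":-0.267,"jaw":1},{"dx":-410,"dy":480,"dz":-120,"wx":-0.78,"wy":0.111,"wz":-0.267,"jaw":1},{"dx":-410,"dy":480,"dz":-120,"wx":-0.78,"wy":0.111,"wz":-0.267,"jaw":1},{"dx":-410,"dy":480,"dz":-120,"wx":-0.78,"wy":0.111,"wz":-0.267,"jaw":1},{"dx":-410,"dy":480,"dz":-120,"wx":-0.78,"wy":0.111,"wz":-0.267,"jaw":1},{"dx":-410,"dy":480,"dz":-120,"wx":-0.78,"wy":0.111,"wz":-0.267,"jaw":1},{"dx":-410,"dy":480,"dz":-120,"wx":-0.78,"wy":0.111,"wz":-0.267,"jaw":1},{"dx":-410,"dy":480,"dz":-120,"wx":-0.78,"wy":0.111,"wz":-0.267,"jaw":1}]' 40; python3 - <<'E'
from h import *
print(pose()[2]["q"].round(1))
G=np.array([.4466,-.3729,.070]);R2=tool(-39.9,45);a=R2[:,2]
go(G-.085*a,R2)
E
```

```text
skip
t: 2.4
eef_pos: [0.4037, 0.1485, 0.3176]
tool_rot: [135.0, -0.1, 90.0]
contact_force: [1.0, 1.8, 0.1]
finger_gap: 0.0853
[ 17.2 -23.7 -37.1  32.9 -12.   12.4]
d [-483.2 -134.4  129.7] w [-0.001 -0.494  0.492] mm 518 deg 40
```

```bash
python3 -m jog '[{"dx":-480,"dy":-134,"dz":130,"wy":-0.494,"wz":0.492,"jaw":1},{"dx":-480,"dy":-134,"dz":130,"wy":-0.494,"wz":0.492,"jaw":1},{"dx":-480,"dy":-134,"dz":130,"wy":-0.494,"wz":0.492,"jaw":1},{"dx":-480,"dy":-134,"dz":130,"wy":-0.494,"wz":0.492,"jaw":1},{"dx":-480,"dy":-134,"dz":130,"wy":-0.494,"wz":0.492,"jaw":1},{"dx":-480,"dy":-134,"dz":130,"wy":-0.494,"wz":0.492,"jaw":1},{"dx":-480,"dy":-134,"dz":130,"wy":-0.494,"wz":0.492,"jaw":1},{"dx":-480,"dy":-134,"dz":130,"wy":-0.494,"wz":0.492,"jaw":1},{"dx":-480,"dy":-134,"dz":130,"wy":-0.494,"wz":0.492,"jaw":1},{"dx":-480,"dy":-134,"dz":130,"wy":-0.494,"wz":0.492,"jaw":1}]'; python3 - <<'E'
from h import *
print(pose()[2]["q"].round(1))
G=np.array([.4466,-.3729,.070]);R2=tool(-39.9,45);a=R2[:,2]
go(G-.085*a,R2)
E
```

```text
[ 17.2 -23.7 -37.1  32.9 -12.   12.4]
d [-483.2 -134.4  129.7] w [-0.001 -0.494  0.492] mm 518 deg 40schema error: expected keys jaw, dx, dy, dz, wx, wy, wz
```

```bash
python3 -m jog '[{"dx":-480,"dy":-134,"dz":130,"wx":0,"wy":-0.494,"wz":0.492,"jaw":1},{"dx":-480,"dy":-134,"dz":130,"wx":0,"wy":-0.494,"wz":0.492,"jaw":1},{"dx":-480,"dy":-134,"dz":130,"wx":0,"wy":-0.494,"wz":0.492,"jaw":1},{"dx":-480,"dy":-134,"dz":130,"wx":0,"wy":-0.494,"wz":0.492,"jaw":1},{"dx":-480,"dy":-134,"dz":130,"wx":0,"wy":-0.494,"wz":0.492,"jaw":1},{"dx":-480,"dy":-134,"dz":130,"wx":0,"wy":-0.494,"wz":0.492,"jaw":1},{"dx":-480,"dy":-134,"dz":130,"wx":0,"wy":-0.494,"wz":0.492,"jaw":1},{"dx":-480,"dy":-134,"dz":130,"wx":0,"wy":-0.494,"wz":0.492,"jaw":1},{"dx":-480,"dy":-134,"dz":130,"wx":0,"wy":-0.494,"wz":0.492,"jaw":1},{"dx":-480,"dy":-134,"dz":130,"wx":0,"wy":-0.494,"wz":0.492,"jaw":1}]'; python3 - <<'E'
from h import *
print(pose()[2]["q"].round(1))
G=np.array([.4466,-.3729,.070]);R2=tool(-39.9,45);a=R2[:,2]
go(G-.085*a,R2)
E
```

```text
t: 3.4
eef_pos: [0.3999, -0.2953, 0.1437]
tool_rot: [135.0, 0.2, 50.0]
contact_force: [1.6, 0.2, 0.8]
finger_gap: 0.0853
[-50.6  -7.6 -56.9  -3.8   7.3  -7.6]
d [-29.5   8.3  27.7] w [0.    0.003 0.001] mm 41 deg 0
```

```bash
python3 -m jog '[{"dx":-29,"dy":8,"dz":0,"wx":0,"wy":0.003,"wz":0,"jaw":1},{"dx":-29,"dy":8,"dz":28,"wx":0,"wy":0.003,"wz":0,"jaw":1},{"dx":-29,"dy":8,"dz":28,"wx":0,"wy":0.003,"wz":0,"jaw":1},{"dx":-29,"dy":8,"dz":28,"wx":0,"wy":0.003,"wz":0,"jaw":1}]'; python3 - <<'E'
from h import *
s=pose()[2];print(s["q"].round(1))
G=np.array([.4466,-.3729,.070]);R2=tool(-39.9,45);a=R2[:,2]
go(G+.025*a,R2)
for n in("top","side"):
    t=G+.025*a;print(n,proj(n,[s["eef_pos"]]))
f=np.hstack([cv2.resize(cam("top")["frame"][185:285,345:445],None,fx=4,fy=4),cv2.resize(cam("side")["frame"][235:335,275:375],None,fx=4,fy=4)])
cv2.imwrite("pics/pre.png",f[:,:,::-1])
E
```

```text
t: 3.8
eef_pos: [0.4011, -0.3313, 0.1284]
tool_rot: [135.3, -0.0, 50.1]
contact_force: [-0.4, 0.9, 1.1]
finger_gap: 0.0855
[-54.9  -3.3 -56.2  -6.7  10.5 -10.8]
d [ -2.8   2.7 109.8] w [-0.005 -0.001  0.   ] mm 110 deg 0
top [[383.22981063 251.04888667]]
side [[302.14132281 262.5729132 ]]
```

View pics/pre.png

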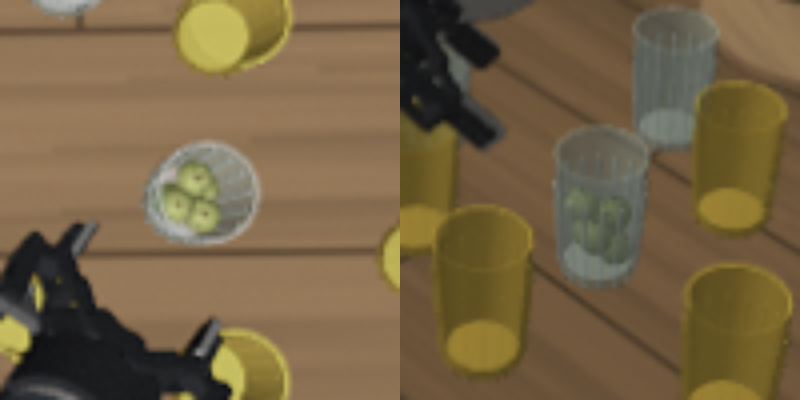

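The fingers straddle the line to the glass: tips at crop (95,225) and (215,325), glass at (205,190). Advancing.

```bash
python3 -m jog '[{"dx":-3,"dy":3,"dz":40,"wx":-0.005,"wy":0,"wz":0,"jaw":1},{"dx":-3,"dy":3,"dz":75,"wx":-0.005,"wy":0,"wz":0,"jaw":1},{"dx":-3,"dy":3,"dz":95,"wx":-0.005,"wy":0,"wz":0,"jaw":1},{"dx":-3,"dy":3,"dz":110,"wx":-0.005,"wy":0,"wz":0,"jaw":1},{"dx":-3,"dy":3,"dz":110,"wx":-0.005,"wy":0,"wz":0,"jaw":1}]'; python3 -m jog '[{"dx":0,"dy":0,"dz":0,"wx":0,"wy":0,"wz":0,"jaw":0.6},{"dx":0,"dy":0,"dz":0,"wx":0,"wy":0,"wz":0,"jaw":0.4},{"dx":0,"dy":0,"dz":0,"wx":0,"wy":0,"wz":0,"jaw":0.2},{"dx":0,"dy":0,"dz":0,"wx":0,"wy":0,"wz":0,"jaw":0},{"dx":0,"dy":0,"dz":0,"wx":0,"wy":0,"wz":0,"jaw":0},{"dx":0,"dy":0,"dz":0,"wx":0,"wy":0,"wz":0,"jaw":0}]' 45; python3 - <<'E'
from h import *
s=pose()[2];print(s["q"].round(1))
f=np.hstack([cv2.resize(cam("top")["frame"][185:285,345:445],None,fx=4,fy=4),cv2.resize(cam("side")["frame"][235:335,275:375],None,fx=4,fy=4)])
cv2.imwrite("pics/grasp.png",f[:,:,::-1])
E
```

```text
t: 4.4
eef_pos: [0.4618, -0.3845, 0.0529]
tool_rot: [134.9, 0.0, 50.3]
contact_force: [0.6, 0.5, -0.1]
finger_gap: 0.0853
t: 5.0
eef_pos: [0.4614, -0.3851, 0.0551]
tool_rot: [134.7, -0.0, 50.2]
contact_force: [0.6, 5.2, 8.1]
finger_gap: 0.0617
[-52.2  13.8 -55.1 -23.5   8.8  -8.8]
```

View pics/grasp.png

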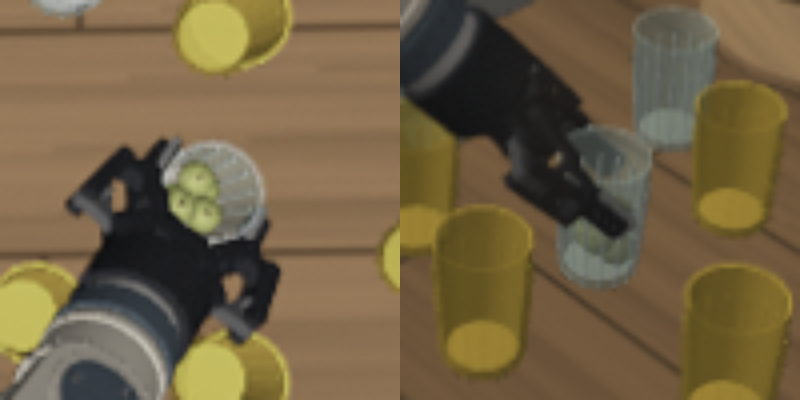

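Firm grasp (gap 61.7 mm against about 61 expected). Planning the lift and pour.

```bash
python3 - <<'E'
from h import *
from scipy.spatial.transform import Slerp
p0,R0,s=pose()
print("lift",R0.T@[0,0,200])
pan=np.array([.63,-.01])
g=R0.T@[0,0,1];print(g)
G=np.array([pan[0]+.02,pan[1]+.02,.165])
R1=tool(0,45);R2=tool(0,0,125)
L=p0+[0,0,.2]
T1=G+.025*R1[:,2]+[0,0,.06]
print("B",T1);go(T1,R1,(L,R0))
T2=G+.025*R2[:,2]
print("C",T2);go(T2,R2,(T1,R1))
S=Slerp([0,1],Ro.from_matrix([R1,R2]))
for k in np.linspace(0,1,9):
    R=S(k).as_matrix();w=R@g;P=G;rim=P+.025*w
    d=-np.array([0,0,1.]);d=d-d@w*w;d/=np.linalg.norm(d);low=rim+.032*d
    print(round(k,2),'tilt',round(np.degrees(np.arccos(w[2]))),'rim',rim.round(3),'low',low.round(3),'g',w.round(2))
E
```

```text
lift [ 3.37914748e-02  1.42208899e+02 -1.40629399e+02]
[ 1.68957374e-04  7.11044495e-01 -7.03146996e-01]
B [0.66767767 0.01       0.20732233]
d [ 435.6 -100.2  -33.4] w [ 0.005  0.492 -0.49 ] mm 448 deg 40
C [0.675 0.01  0.165]
d [  0.  -24.7  35.1] w [-0.442  0.848  2.048] mm 43 deg 129
0.0 tilt 0 rim [0.65 0.01 0.19] low [0.682 0.011 0.19 ] g [0.01 0.   1.  ]
0.12 tilt 15 rim [0.648 0.004 0.189] low [ 0.641 -0.026  0.181] g [-0.06 -0.25  0.97]
0.25 tilt 30 rim [ 0.646 -0.002  0.187] low [ 0.638 -0.028  0.171] g [-0.15 -0.47  0.87]
0.38 tilt 45 rim [ 0.644 -0.006  0.183] low [ 0.635 -0.028  0.16 ] g [-0.26 -0.66  0.71]
0.5 tilt 60 rim [ 0.641 -0.009  0.178] low [ 0.634 -0.024  0.15 ] g [-0.37 -0.78  0.51]
0.62 tilt 74 rim [ 0.638 -0.011  0.172] low [ 0.634 -0.019  0.141] g [-0.47 -0.84  0.28]
0.75 tilt 88 rim [ 0.636 -0.01   0.166] low [ 0.635 -0.011  0.134] g [-0.57 -0.82  0.03]
0.88 tilt 102 rim [ 0.634 -0.008  0.16 ] low [ 0.638 -0.004  0.129] g [-0.65 -0.73 -0.2 ]
1.0 tilt 114 rim [ 0.632 -0.005  0.155] low [0.642 0.004 0.126] g [-0.7  -0.58 -0.41]
```

```bash
python3 -m jog '[{"dx":0,"dy":14,"dz":-14,"wx":0,"wy":0,"wz":0,"jaw":0},{"dx":0,"dy":35,"dz":-35,"wx":0,"wy":0,"wz":0,"jaw":0},{"dx":0,"dy":65,"dz":-65,"wx":0,"wy":0,"wz":0,"jaw":0},{"dx":0,"dy":95,"dz":-94,"wx":0,"wy":0,"wz":0,"jaw":0},{"dx":0,"dy":125,"dz":-124,"wx":0,"wy":0,"wz":0,"jaw":0},{"dx":0,"dy":142,"dz":-141,"wx":0,"wy":0,"wz":0,"jaw":0},{"dx":0,"dy":142,"dz":-141,"wx":0,"wy":0,"wz":0,"jaw":0}]'; python3 - <<'E'
from h import *
print(pose()[2]["q"].round(1))
G=np.array([.662,.028,.165])
R1=tool(0,45);T1=G+.025*R1[:,2]+[0,0,.06];print(T1);go(T1,R1)
E
```

```text
t: 5.8
eef_pos: [0.4613, -0.3861, 0.2588]
tool_rot: [134.4, 0.1, 50.1]
contact_force: [0.0, 0.6, -2.3]
finger_gap: 0.0618
[-52.2  -5.  -34.9  15.2   8.7  -8.8]
[0.67967767 0.028      0.20732233]
d [ 457.9 -104.5  -34.5] w [ 0.009  0.496 -0.488] mm 471 deg 40
```

```bash
python3 -m jog '[{"dx":25,"dy":-5,"dz":-2,"wx":0,"wy":0.03,"wz":-0.03,"jaw":0},{"dx":68,"dy":-15,"dz":-5,"wx":0,"wy":0.075,"wz":-0.073,"jaw":0},{"dx":115,"dy":-26,"dz":-9,"wx":0,"wy":0.125,"wz":-0.122,"jaw":0},{"dx":162,"dy":-37,"dz":-12,"wx":0,"wy":0.175,"wz":-0.172,"jaw":0},{"dx":209,"dy":-48,"dz":-16,"wx":0,"wy":0.225,"wz":-0.222,"jaw":0},{"dx":256,"dy":-58,"dz":-19,"wx":0,"wy":0.28,"wz":-0.275,"jaw":0},{"dx":303,"dy":-69,"dz":-23,"wx":0.005,"wy":0.33,"wz":-0.325,"jaw":0},{"dx":350,"dy":-80,"dz":-26,"wx":0.006,"wy":0.38,"wz":-0.373,"jaw":0},{"dx":397,"dy":-91,"dz":-30,"wx":0.008,"wy":0.43,"wz":-0.423,"jaw":0},{"dx":435,"dy":-99,"dz":-33,"wx":0.009,"wy":0.47,"wz":-0.463,"jaw":0}]'; python3 -m jog '[{"dx":23,"dy":-5,"dz":-2,"wx":0,"wy":0.026,"wz":-0.025,"jaw":0},{"dx":23,"dy":-5,"dz":-2,"wx":0,"wy":0.026,"wz":-0.025,"jaw":0},{"dx":23,"dy":-5,"dz":-2,"wx":0,"wy":0.026,"wz":-0.025,"jaw":0}]'; python3 - <<'E'
from h import *
s=pose()[2];print(s["q"].round(1))
G=np.array([.662,.028,.165])
R2=tool(0,0,125);T2=G+.025*R2[:,2];go(T2,R2)
c=at_z("top",(252,165),.07);print(c,proj("side",circ(c,.07,.08,5)).round())
cv2.imwrite("pics/pan.png",np.hstack([cam("top")["frame"][90:290,170:370],cam("side")["frame"][130:330,200:400]])[:,:,::-1].repeat(2,0).repeat(2,1))
E
```

```text
t: 6.8
eef_pos: [0.6674, 0.0108, 0.2037]
tool_rot: [135.5, -0.3, 88.1]
contact_force: [0.0, -0.7, -1.2]
finger_gap: 0.0618
t: 7.1
eef_pos: [0.663, 0.0316, 0.2028]
tool_rot: [135.4, -0.4, 90.0]
contact_force: [-0.2, -0.9, -1.9]
finger_gap: 0.0615
[ -6.7   4.7 -33.9   7.1   5.   -4.6]
d [-3.9 -9.4 43.8] w [-0.448  0.853  2.039] mm 45 deg 129
[ 0.62881109 -0.01041829] [[306. 206.]
 [275. 205.]
 [271. 220.]
 [304. 221.]
 [306. 206.]]
```

View pics/pan.png

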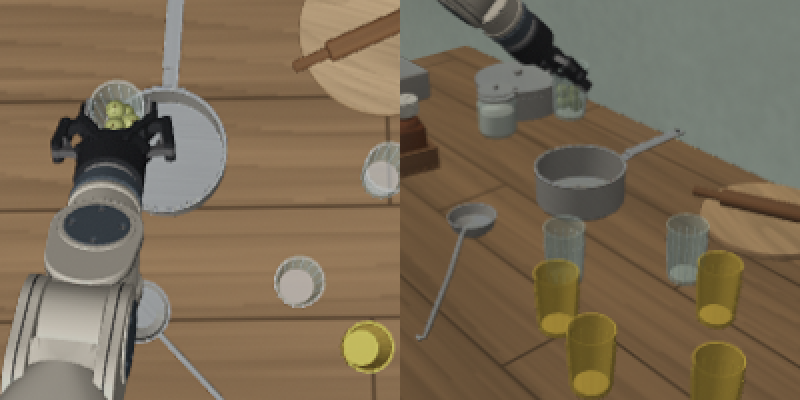

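```bash
python3 - <<'E'
from h import *
p,R,s=pose()
G=p-.025*R[:,2];rim=G+[0,0,.025]
print(G,"rim pred top",proj("top",rim),"side",proj("side",rim),"observed top ~(228.5,141), side ~(285,170)")
E
```

```text
[0.6459464  0.03062053 0.22167997] rim pred top [[228.16969278 142.66893114]] side [[284.87318649 161.24556468]] observed top ~(228.5,141), side ~(285,170)
```

Prediction and image agree: rim at px (228,142). Pouring.

```bash
python3 -m jog '[{"dx":0,"dy":-1,"dz":5,"wx":-0.018,"wy":0.034,"wz":0.08,"jaw":0},{"dx":0,"dy":-2,"dz":12,"wx":-0.045,"wy":0.085,"wz":0.2,"jaw":0},{"dx":-1,"dy":-4,"dz":18,"wx":-0.07,"wy":0.136,"wz":0.325,"jaw":0},{"dx":-2,"dy":-5,"dz":25,"wx":-0.098,"wy":0.187,"wz":0.447,"jaw":0},{"dx":-2,"dy":-6,"dz":30,"wx":-0.125,"wy":0.238,"wz":0.57,"jaw":0},{"dx":-3,"dy":-7,"dz":35,"wx":-0.152,"wy":0.29,"wz":0.693,"jaw":0},{"dx":-4,"dy":-9,"dz":40,"wx":-0.18,"wy":0.341,"wz":0.815,"jaw":0},{"dx":-4,"dy":-9,"dz":40,"wx":-0.206,"wy":0.392,"wz":0.938,"jaw":0},{"dx":-4,"dy":-9,"dz":40,"wx":-0.233,"wy":0.443,"wz":1.06,"jaw":0},{"dx":-4,"dy":-9,"dz":40,"wx":-0.255,"wy":0.486,"wz":1.162,"jaw":0}]'; python3 - <<'E'
from h import *
s=pose()[2];print(s["q"].round(1))
G=np.array([.655,.03,.165])
R2=tool(0,0,125);T2=G+.025*R2[:,2];go(T2,R2)
E
```

```text
t: 8.3
eef_pos: [0.6856, 0.0264, 0.1701]
tool_rot: [144.2, -67.8, 52.2]
contact_force: [-0.5, -0.9, -2.0]
finger_gap: 0.0617
[-17.5  19.6 -57.9 -56.7  30.   65.8]
d [-5.  -6.2 -2.8] w [-0.19   0.362  0.873] mm 8 deg 55
```

```bash
python3 -m jog '[{"dx":-1,"dy":-1,"dz":0,"wx":-0.019,"wy":0.036,"wz":0.087,"jaw":0},{"dx":-2,"dy":-2,"dz":0,"wx":-0.038,"wy":0.072,"wz":0.175,"jaw":0},{"dx":-3,"dy":-3,"dz":0,"wx":-0.057,"wy":0.108,"wz":0.262,"jaw":0},{"dx":-3,"dy":-3,"dz":0,"wx":-0.076,"wy":0.145,"wz":0.35,"jaw":0},{"dx":-4,"dy":-4,"dz":-2,"wx":-0.095,"wy":0.181,"wz":0.436,"jaw":0},{"dx":-4,"dy":-5,"dz":-2,"wx":-0.114,"wy":0.217,"wz":0.524,"jaw":0},{"dx":-5,"dy":-6,"dz":-2,"wx":-0.133,"wy":0.253,"wz":0.611,"jaw":0},{"dx":-5,"dy":-6,"dz":-3,"wx":-0.152,"wy":0.29,"wz":0.7,"jaw":0},{"dx":-5,"dy":-6,"dz":-3,"wx":-0.171,"wy":0.326,"wz":0.786,"jaw":0},{"dx":-5,"dy":-6,"dz":-3,"wx":-0.19,"wy":0.362,"wz":0.873,"jaw":0}]'; python3 - <<'E'
from h import *
p,R,s=pose();print(s["q"].round(1),(R@[0,.711,-.703]).round(2))
G=np.array([.655,.03,.165])
R2=tool(0,0,125);T2=G+.025*R2[:,2];go(T2,R2)
cv2.imwrite("pics/pour.png",np.hstack([cam("top")["frame"][90:290,170:370],cam("side")["frame"][130:330,200:400]])[:,:,::-1].repeat(2,0).repeat(2,1))
E
```

```text
t: 9.3
eef_pos: [0.7426, 0.0343, 0.1742]
tool_rot: [-90.8, -55.1, -89.5]
contact_force: [0.1, -0.7, -2.3]
finger_gap: 0.0616
[ -6.3  40.2 -59.6 -99.4   6.1 124.9] [-0.71 -0.58 -0.4 ]
d [ -5.4   9.2 -62.6] w [0.006 0.005 0.001] mm 63 deg 0
```

View pics/pour.png

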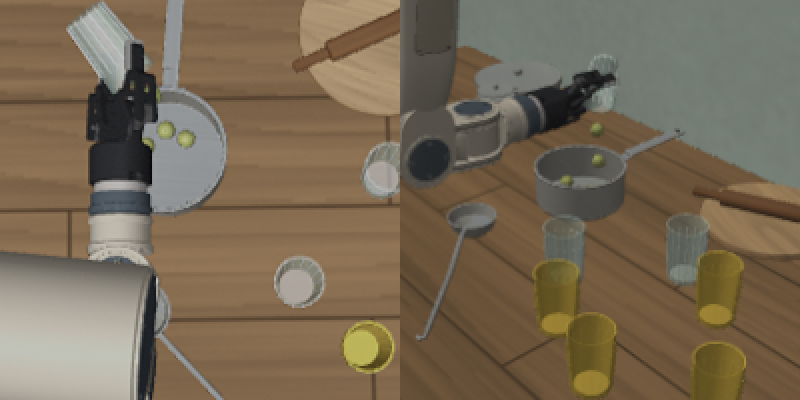

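```bash
python3 -m jog '[{"dx":0,"dy":0,"dz":0,"wx":0,"wy":0,"wz":0,"jaw":0},{"dx":0,"dy":0,"dz":0,"wx":0,"wy":0,"wz":0,"jaw":0},{"dx":0,"dy":0,"dz":0,"wx":0,"wy":0,"wz":0,"jaw":0}]'; python3 - <<'E'
from h import *
print(tri((246,138),(298,195)))
p,R,s=pose();print(s["q"].round(1));print("up",(R.T@[0,0,100]).round())
cv2.imwrite("pics/pour2.png",np.hstack([cam("top")["frame"][90:290,170:370],cam("side")["frame"][130:330,200:400]])[:,:,::-1].repeat(2,0).repeat(2,1))
E
```

```text
t: 9.7
eef_pos: [0.7422, 0.0348, 0.1747]
tool_rot: [-90.9, -55.3, -89.2]
contact_force: [0.8, -0.3, -2.8]
finger_gap: 0.0617
(array([0.6868332 , 0.00217884, 0.11687535]), array([-0.49918609,  0.67185914,  1.18243435, -0.18503269]))
[ -6.3  40.1 -59.6 -99.2   6.3 124.6]
up [ 82. -57.  -1.]
```

View pics/pour2.png

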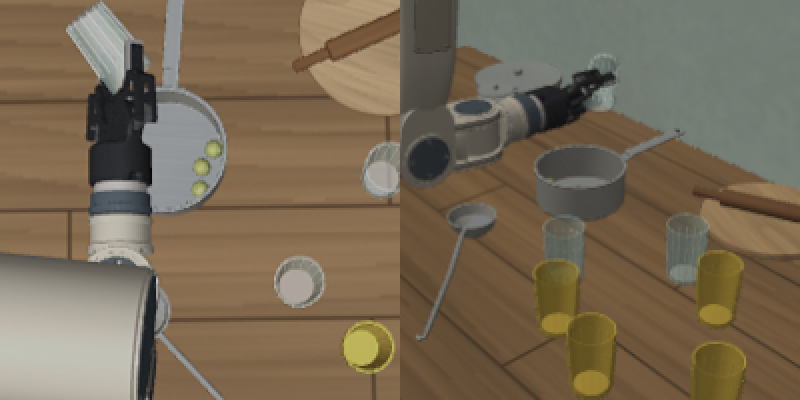

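```bash
python3 -m jog '[{"dx":33,"dy":-23,"dz":0,"wx":0,"wy":0,"wz":0,"jaw":0},{"dx":66,"dy":-46,"dz":0,"wx":0,"wy":0,"wz":0,"jaw":0},{"dx":90,"dy":-63,"dz":0,"wx":0,"wy":0,"wz":0,"jaw":0},{"dx":90,"dy":-63,"dz":0,"wx":0,"wy":0,"wz":0,"jaw":0},{"dx":90,"dy":-63,"dz":0,"wx":0,"wy":0,"wz":0,"jaw":0}]'; python3 - <<'E'
from h import *
p,R,s=pose();print(s["q"].round(1))
R1=tool(-39.9,45);go([.62,-.10,.30],R1)
go([.68,.03,.28],tool(0,45))
E
```

```text
t: 10.3
eef_pos: [0.7427, 0.036, 0.2854]
tool_rot: [-90.7, -55.3, -89.3]
contact_force: [-0.2, 0.5, -2.7]
finger_gap: 0.0619
[ -6.2  22.2 -54.8 -76.6   6.2 124.6]
d [  88.6  103.9 -123. ] w [-0.273 -1.108 -1.7  ] mm 184 deg 117
d [ -1.5   8.2 -62.7] w [ 0.438 -0.839 -2.045] mm 63 deg 129
```

```bash
python3 - <<'E'
from h import *
for n in("top","side"):
    f=cam(n)["frame"];h=cv2.cvtColor(f,cv2.COLOR_RGB2HSV);m=cv2.inRange(h,(32,70,90),(45,255,255))
    N,_,st,ce=cv2.connectedComponentsWithStats(m)
    print(n,[(st[i,4],ce[i].round()) for i in range(1,N) if st[i,4]>6])
p,R,s=pose();g=R@[0,.711,-.703];G=p-.025*R[:,2]
print("glass centre px",proj("top",G-.03*g),proj("side",G-.03*g), "rim",proj("top",G+.025*g),proj("side",G+.025*g))
E
```

```text
top [(np.int32(51), array([277., 164.])), (np.int32(89), array([271., 180.])), (np.int32(47), array([243., 182.]))]
side []
glass centre px [[215.1834101   95.99525258]] [[300.75819837 140.65407949]] rim [[230.96463117 115.88606579]] [[298.56197454 151.12976974]]
```

```bash
python3 -m jog '[{"dx":9,"dy":10,"dz":-12,"wx":-0.02,"wy":-0.08,"wz":-0.12,"jaw":0},{"dx":18,"dy":21,"dz":-24,"wx":-0.045,"wy":-0.18,"wz":-0.28,"jaw":0},{"dx":27,"dy":31,"dz":-37,"wx":-0.065,"wy":-0.265,"wz":-0.41,"jaw":0},{"dx":36,"dy":42,"dz":-49,"wx":-0.085,"wy":-0.345,"wz":-0.53,"jaw":0},{"dx":44,"dy":52,"dz":-62,"wx":-0.105,"wy":-0.425,"wz":-0.65,"jaw":0},{"dx":53,"dy":62,"dz":-74,"wx":-0.125,"wy":-0.5,"wz":-0.77,"jaw":0},{"dx":62,"dy":73,"dz":-86,"wx":-0.145,"wy":-0.58,"wz":-0.89,"jaw":0},{"dx":71,"dy":83,"dz":-98,"wx":-0.163,"wy":-0.66,"wz":-1.01,"jaw":0},{"dx":80,"dy":94,"dz":-111,"wx":-0.182,"wy":-0.74,"wz":-1.13,"jaw":0},{"dx":89,"dy":104,"dz":-123,"wx":-0.2,"wy":-0.82,"wz":-1.25,"jaw":0}]'; python3 - <<'E'
from h import *
p,R,s=pose();print(s["q"].round(1))
go([.46,-.37,.25],tool(-39.9,45))
f=cam("top")["frame"]
cv2.imwrite("pics/pan3.png",f[110:220,200:330,::-1].repeat(4,0).repeat(4,1))
E
```

```text
t: 11.4
eef_pos: [0.6199, -0.1013, 0.297]
tool_rot: [142.1, -29.7, 41.5]
contact_force: [0.2, 0.5, -2.2]
finger_gap: 0.0618
[-17.4  -4.  -29.1  18.1   1.   41.9]
d [-282.   140.7  -25.6] w [-0.081 -0.291 -0.452] mm 316 deg 31
```

View pics/pan3.png

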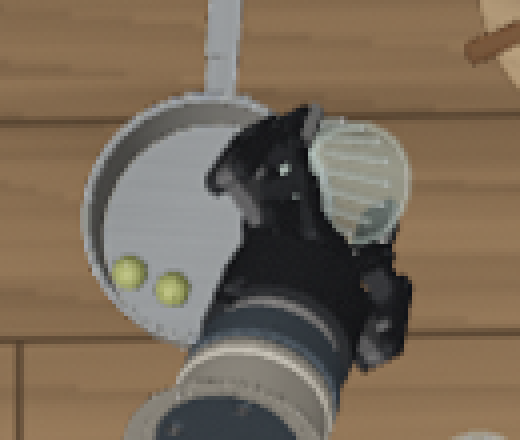

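Glass is empty (crop (360,180)), two berries are visible in the pan, and the rest are hidden under the gripper. Heading back to the glass's old place and recounting there.

```bash
python3 -m jog '[{"dx":-40,"dy":20,"dz":-3,"wx":-0.012,"wy":-0.04,"wz":-0.065,"jaw":0},{"dx":-80,"dy":40,"dz":-7,"wx":-0.023,"wy":-0.083,"wz":-0.13,"jaw":0},{"dx":-121,"dy":60,"dz":-11,"wx":-0.035,"wy":-0.125,"wz":-0.194,"jaw":0},{"dx":-161,"dy":80,"dz":-15,"wx":-0.046,"wy":-0.166,"wz":-0.26,"jaw":0},{"dx":-201,"dy":100,"dz":-18,"wx":-0.058,"wy":-0.208,"wz":-0.323,"jaw":0},{"dx":-242,"dy":120,"dz":-22,"wx":-0.07,"wy":-0.25,"wz":-0.387,"jaw":0},{"dx":-282,"dy":141,"dz":-26,"wx":-0.081,"wy":-0.291,"wz":-0.452,"jaw":0},{"dx":-282,"dy":141,"dz":-26,"wx":-0.081,"wy":-0.291,"wz":-0.452,"jaw":0},{"dx":-282,"dy":141,"dz":-26,"wx":-0.081,"wy":-0.291,"wz":-0.452,"jaw":0}]'; python3 - <<'E'
from h import *
p,R,s=pose();print(s["q"].round(1))
go([.4614,-.3851,.060],tool(-39.8,44.7))
g=R@[0,.711,-.703];print(g.round(3))
f=cam("top")["frame"]
h=cv2.cvtColor(f,cv2.COLOR_RGB2HSV);m=cv2.inRange(h,(32,70,90),(45,255,255))
N,_,st,ce=cv2.connectedComponentsWithStats(m)
for i in range(1,N):
    if st[i,4]>6: print(st[i,4],ce[i].round(1),at_z("top",ce[i],.016).round(3))
E
```

```text
t: 12.35
eef_pos: [0.4599, -0.3693, 0.248]
tool_rot: [135.1, -0.6, 49.8]
contact_force: [0.1, 0.3, -1.2]
finger_gap: 0.0618
[-51.   -5.5 -36.6  14.5   8.   -7.3]
d [ -13.1 -124.7  140.9] w [-0.006 -0.003 -0.012] mm 189 deg 1
[-0.002 -0.012  1.   ]
51 [276.5 164.2] [ 0.641 -0.072]
52 [231.8 177.8] [0.606 0.048]
89 [270.7 180.4] [ 0.597 -0.057]
51 [242.7 181.7] [0.595 0.019]
```

All five are in the pan (the 89 px blob is two touching), each within 63 mm of the axis. Setting the glass down.

```bash
python3 -m jog '[{"dx":-13,"dy":-20,"dz":30,"wx":-0.006,"wy":-0.003,"wz":-0.012,"jaw":0},{"dx":-13,"dy":-50,"dz":62,"wx":-0.006,"wy":-0.003,"wz":-0.012,"jaw":0},{"dx":-13,"dy":-80,"dz":95,"wx":-0.006,"wy":-0.003,"wz":-0.012,"jaw":0},{"dx":-13,"dy":-105,"dz":122,"wx":-0.006,"wy":-0.003,"wz":-0.012,"jaw":0},{"dx":-13,"dy":-118,"dz":135,"wx":-0.006,"wy":-0.003,"wz":-0.012,"jaw":0},{"dx":-13,"dy":-121,"dz":138,"wx":-0.006,"wy":-0.003,"wz":-0.012,"jaw":0},{"dx":-13,"dy":-123,"dz":140,"wx":-0.006,"wy":-0.003,"wz":-0.012,"jaw":0},{"dx":-13,"dy":-123,"dz":140,"wx":-0.006,"wy":-0.003,"wz":-0.012,"jaw":0}]'; python3 - <<'E'
from h import *
p,R,s=pose();print(s["q"].round(1),"down 10mm",(R.T@[0,0,-10]).round(1),(R@[0,.711,-.703]).round(3))
E
```

```text
t: 13.2
eef_pos: [0.4632, -0.3856, 0.065]
tool_rot: [134.5, 0.2, 50.4]
contact_force: [0.0, -0.1, -0.3]
finger_gap: 0.0616
[-52.1  12.6 -54.3 -21.7   8.8  -9. ] down 10mm [ 0.  -7.1  7. ] [-0.001  0.005  1.   ]
```

```bash
python3 -m jog '[{"dx":0,"dy":-1.5,"dz":1.5,"wx":0,"wy":0,"wz":0,"jaw":0},{"dx":0,"dy":-3,"dz":3,"wx":0,"wy":0,"wz":0,"jaw":0},{"dx":0,"dy":-4.5,"dz":4.5,"wx":0,"wy":0,"wz":0,"jaw":0},{"dx":0,"dy":-4.5,"dz":4.5,"wx":0,"wy":0,"wz":0,"jaw":0},{"dx":0,"dy":-4.5,"dz":4.5,"wx":0,"wy":0,"wz":0,"jaw":0}]'
```

```text
t: 13.7
eef_pos: [0.4624, -0.3857, 0.0579]
tool_rot: [134.6, 0.2, 50.4]
contact_force: [0.3, 0.4, -2.0]
finger_gap: 0.0618
```

```bash
python3 -m jog '[{"dx":0,"dy":-1,"dz":1,"wx":0,"wy":0,"wz":0,"jaw":0},{"dx":0,"dy":-2,"dz":2,"wx":0,"wy":0,"wz":0,"jaw":0},{"dx":0,"dy":-2,"dz":2,"wx":0,"wy":0,"wz":0,"jaw":0},{"dx":0,"dy":-2,"dz":2,"wx":0,"wy":0,"wz":0,"jaw":0}]'
```

```text
t: 14.1
eef_pos: [0.4625, -0.3858, 0.055]
tool_rot: [134.6, 0.2, 50.4]
contact_force: [-0.1, -1.0, -1.0]
finger_gap: 0.0618
```

```bash
python3 -m jog '[{"dx":0,"dy":-1,"dz":1,"wx":0,"wy":0,"wz":0,"jaw":0},{"dx":0,"dy":-1,"dz":1,"wx":0,"wy":0,"wz":0,"jaw":0},{"dx":0,"dy":-1,"dz":1,"wx":0,"wy":0,"wz":0,"jaw":0}]'
```

```text
t: 14.4
eef_pos: [0.4633, -0.3863, 0.055]
tool_rot: [134.4, 0.2, 50.4]
contact_force: [-1.2, 2.9, 8.2]
finger_gap: 0.0616
```

Glass stands on the counter (8 N up). Releasing.

```bash
python3 -m jog '[{"dx":0,"dy":0,"dz":0,"wx":0,"wy":0,"wz":0,"jaw":0.8},{"dx":0,"dy":0,"dz":0,"wx":0,"wy":0,"wz":0,"jaw":1},{"dx":0,"dy":0,"dz":0,"wx":0,"wy":0,"wz":0,"jaw":1},{"dx":0,"dy":0,"dz":0,"wx":0,"wy":0,"wz":0,"jaw":1},{"dx":0,"dy":0,"dz":0,"wx":0,"wy":0,"wz":0,"jaw":1},{"dx":0,"dy":0,"dz":-20,"wx":0,"wy":0,"wz":0,"jaw":1},{"dx":0,"dy":0,"dz":-55,"wx":0,"wy":0,"wz":0,"jaw":1},{"dx":0,"dy":0,"dz":-95,"wx":0,"wy":0,"wz":0,"jaw":1},{"dx":0,"dy":0,"dz":-130,"wx":0,"wy":0,"wz":0,"jaw":1},{"dx":0,"dy":30,"dz":-170,"wx":0,"wy":0,"wz":0,"jaw":1}]'; python3 - <<'E'
from h import *
f=np.hstack([cam("top")["frame"][185:285,345:445],cam("side")["frame"][235:335,275:375]]);cv2.imwrite("pics/placed.png",f[:,:,::-1].repeat(3,0).repeat(3,1))
yaw=-10;j=np.array([.467,.315])
for yaw in(-8,-10,-12):
    Rz=Ro.from_euler('z',yaw,degrees=True).as_matrix()
    print(yaw,proj("top",(Rz@np.array([[.045,-.045,.046],[-.045,-.045,.046],[.045,.135,.046],[-.045,.135,.046],[0,.088,.08]]).T).T+[*j,0]).round(1).tolist())
go([.45,0,.32],tool(0,60))
E
```

```text
t: 15.4
eef_pos: [0.3828, -0.318, 0.191]
tool_rot: [135.0, 0.1, 50.4]
contact_force: [1.6, -1.8, -0.2]
finger_gap: 0.0853
-8 [[148.1, 214.9], [142.8, 249.0], [80.8, 206.3], [75.1, 240.2], [90.7, 224.4]]
-10 [[148.6, 215.5], [142.1, 249.5], [81.7, 204.6], [74.8, 238.3], [90.9, 223.2]]
-12 [[149.1, 216.2], [141.4, 250.0], [82.7, 202.9], [74.6, 236.5], [91.2, 222.0]]
d [ 288.2  -21.8 -196.1] w [ 0.265  0.431 -0.543] mm 349 deg 43
```

View pics/placed.png

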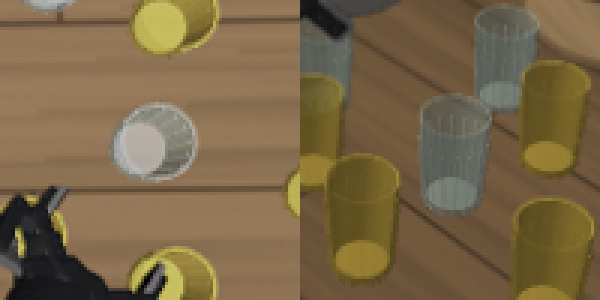

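Glass stands upright and empty at its old place; the arm is clear of it. Moving to the jar.

```bash
python3 -m jog '[{"dx":30,"dy":40,"dz":-70,"wx":0,"wy":0,"wz":0,"jaw":1},{"dx":70,"dy":30,"dz":-90,"wx":0.05,"wy":0.1,"wz":-0.1,"jaw":1},{"dx":288,"dy":-22,"dz":-196,"wx":0.265,"wy":0.431,"wz":-0.543,"jaw":1},{"dx":288,"dy":-22,"dz":-196,"wx":0.265,"wy":0.431,"wz":-0.543,"jaw":1},{"dx":288,"dy":-22,"dz":-196,"wx":0.265,"wy":0.431,"wz":-0.543,"jaw":1},{"dx":288,"dy":-22,"dz":-196,"wx":0.265,"wy":0.431,"wz":-0.543,"jaw":1},{"dx":288,"dy":-22,"dz":-196,"wx":0.265,"wy":0.431,"wz":-0.543,"jaw":1},{"dx":288,"dy":-22,"dz":-196,"wx":0.265,"wy":0.431,"wz":-0.543,"jaw":1},{"dx":288,"dy":-22,"dz":-196,"wx":0.265,"wy":0.431,"wz":-0.543,"jaw":1},{"dx":288,"dy":-22,"dz":-196,"wx":0.265,"wy":0.431,"wz":-0.543,"jaw":1}]'; python3 - <<'E'
from h import *
print(pose()[2]["q"].round(1))
go([.466,.315,.25],tool(34,90,30))
E
```

```text
t: 16.5
eef_pos: [0.4502, 0.0001, 0.3146]
tool_rot: [150.3, -0.4, 90.1]
contact_force: [0.5, -0.3, 0.2]
finger_gap: 0.0854
[-16.3 -15.3 -24.1  52.7   8.4 -14.2]
d [314.4 -19.   66.2] w [ 0.518  0.011 -0.068] mm 322 deg 30
```

```bash
python3 -m jog '[{"dx":314,"dy":-19,"dz":66,"wx":0.518,"wy":0.011,"wz":-0.068,"jaw":1},{"dx":314,"dy":-19,"dz":66,"wx":0.518,"wy":0.011,"wz":-0.068,"jaw":1},{"dx":314,"dy":-19,"dz":66,"wx":0.518,"wy":0.011,"wz":-0.068,"jaw":1},{"dx":314,"dy":-19,"dz":66,"wx":0.518,"wy":0.011,"wz":-0.068,"jaw":1},{"dx":314,"dy":-19,"dz":66,"wx":0.518,"wy":0.011,"wz":-0.068,"jaw":1},{"dx":314,"dy":-19,"dz":66,"wx":0.518,"wy":0.011,"wz":-0.068,"jaw":1},{"dx":314,"dy":-19,"dz":66,"wx":0.518,"wy":0.011,"wz":-0.068,"jaw":1},{"dx":314,"dy":-19,"dz":66,"wx":0.518,"wy":0.011,"wz":-0.068,"jaw":1},{"dx":314,"dy":-19,"dz":66,"wx":0.518,"wy":0.011,"wz":-0.068,"jaw":1}]'; python3 - <<'E'
from h import *
print(pose()[2]["q"].round(1))
go([.466,.315,.118],tool(34,90,30))
p=pose()[0];print(proj("top",p),proj("side",p))
f=np.hstack([cam("top")["frame"][180:280,65:165],cam("side")["frame"][130:230,160:260]]);cv2.imwrite("pics/jar.png",f[:,:,::-1].repeat(4,0).repeat(4,1))
E
```

```text
t: 17.4
eef_pos: [0.467, 0.3131, 0.2496]
tool_rot: [-179.9, -0.0, 93.8]
contact_force: [0.2, -1.2, -0.2]
finger_gap: 0.0853
[25.3 15.8  5.3 79.5  0.  21.5]
d [  1.9  -0.8 131.6] w [-0.001 -0.    -0.003] mm 132 deg 0
[[101.95438645 222.89912918]] [[198.51929538 152.18833935]]
```

View pics/jar.png

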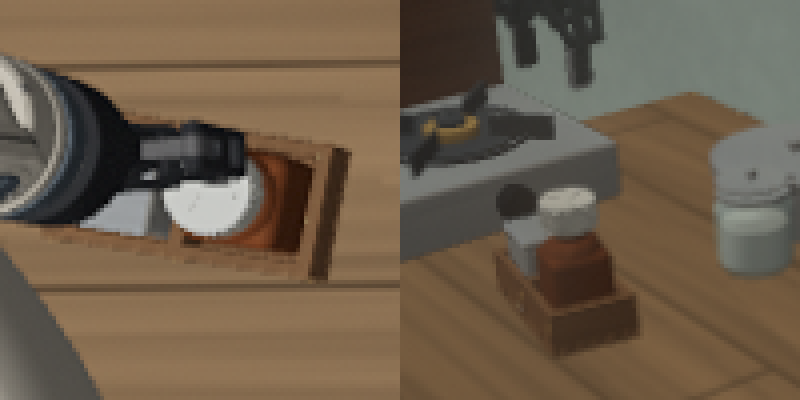

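Fingers lie either side of the cap: crop (210,205) top view, (568,195) side. Descending and gripping.

```bash
python3 -m jog '[{"dx":1,"dy":-1,"dz":40,"wx":0,"wy":0,"wz":0,"jaw":1},{"dx":1,"dy":-1,"dz":80,"wx":0,"wy":0,"wz":0,"jaw":1},{"dx":1,"dy":-1,"dz":110,"wx":0,"wy":0,"wz":0,"jaw":1},{"dx":1,"dy":-1,"dz":130,"wx":0,"wy":0,"wz":0,"jaw":1},{"dx":1,"dy":-1,"dz":141,"wx":0,"wy":0,"wz":0,"jaw":1},{"dx":1,"dy":-1,"dz":141,"wx":0,"wy":0,"wz":0,"jaw":1},{"dx":1,"dy":-1,"dz":141,"wx":0,"wy":0,"wz":0,"jaw":1}]' 40; python3 -m jog '[{"dx":0,"dy":0,"dz":0,"wx":0,"wy":0,"wz":0,"jaw":0.6},{"dx":0,"dy":0,"dz":0,"wx":0,"wy":0,"wz":0,"jaw":0.4},{"dx":0,"dy":0,"dz":0,"wx":0,"wy":0,"wz":0,"jaw":0.2},{"dx":0,"dy":0,"dz":0,"wx":0,"wy":0,"wz":0,"jaw":0},{"dx":0,"dy":0,"dz":0,"wx":0,"wy":0,"wz":0,"jaw":0},{"dx":0,"dy":0,"dz":0,"wx":0,"wy":0,"wz":0,"jaw":0}]'
```

```text
t: 18.2
eef_pos: [0.4663, 0.3147, 0.1108]
tool_rot: [179.9, -0.1, 93.8]
contact_force: [0.7, -0.3, 0.6]
finger_gap: 0.0856
t: 18.8
eef_pos: [0.4659, 0.3154, 0.1104]
tool_rot: [179.9, -0.1, 93.9]
contact_force: [-0.5, 0.7, 4.8]
finger_gap: 0.0523
```

```bash
python3 -m jog '[{"dx":0,"dy":0,"dz":0,"wx":0,"wy":0,"wz":0,"jaw":0},{"dx":0,"dy":0,"dz":2,"wx":0,"wy":0,"wz":0,"jaw":0},{"dx":0,"dy":0,"dz":4,"wx":0,"wy":0,"wz":0,"jaw":0},{"dx":0,"dy":0,"dz":5,"wx":0,"wy":0,"wz":0,"jaw":0},{"dx":0,"dy":0,"dz":5,"wx":0,"wy":0,"wz":0,"jaw":0},{"dx":0,"dy":0,"dz":5,"wx":0,"wy":0,"wz":0,"jaw":0}]' 90
```

```text
t: 19.4
eef_pos: [0.466, 0.3154, 0.1061]
tool_rot: [179.8, -0.1, 93.9]
contact_force: [-2.2, -1.8, 12.5]
finger_gap: 0.0519
```

```bash
python3 -m jog '[{"dx":0,"dy":0,"dz":1,"wx":0,"wy":0,"wz":0,"jaw":0},{"dx":0,"dy":0,"dz":2,"wx":0,"wy":0,"wz":0,"jaw":0},{"dx":0,"dy":0,"dz":3,"wx":0,"wy":0,"wz":0,"jaw":0},{"dx":0,"dy":0,"dz":3,"wx":0,"wy":0,"wz":0,"jaw":0}]'
```

```text
t: 19.8
eef_pos: [0.4661, 0.3155, 0.105]
tool_rot: [179.7, -0.1, 93.9]
contact_force: [-6.5, -3.5, 28.3]
finger_gap: 0.0517
```

Bottomed (28 N, 5.4 mm). Turning anticlockwise (negative tool z, since the tool points down).

```bash
python3 -m jog '[{"dx":0,"dy":0,"dz":0,"wx":0,"wy":0,"wz":-0.08,"jaw":0},{"dx":0,"dy":0,"dz":0,"wx":0,"wy":0,"wz":-0.18,"jaw":0},{"dx":0,"dy":0,"dz":0,"wx":0,"wy":0,"wz":-0.28,"jaw":0},{"dx":0,"dy":0,"dz":0,"wx":0,"wy":0,"wz":-0.38,"jaw":0},{"dx":0,"dy":0,"dz":0,"wx":0,"wy":0,"wz":-0.48,"jaw":0},{"dx":0,"dy":0,"dz":0,"wx":0,"wy":0,"wz":-0.58,"jaw":0}]'; python3 - <<'E'
from h import *
print(pose()[2]["ft_torque"])
E
```

```text
t: 20.4
eef_pos: [0.4675, 0.3157, 0.105]
tool_rot: [179.6, 0.1, 127.3]
contact_force: [-1.7, -2.4, 24.7]
finger_gap: 0.0516
[-0.4730196   0.1067549  -0.21554042]
```

```bash
python3 -m jog '[{"dx":0,"dy":0,"dz":0,"wx":0,"wy":0,"wz":-0.1,"jaw":0},{"dx":0,"dy":0,"dz":0,"wx":0,"wy":0,"wz":-0.2,"jaw":0},{"dx":0,"dy":0,"dz":0,"wx":0,"wy":0,"wz":-0.3,"jaw":0},{"dx":0,"dy":0,"dz":0,"wx":0,"wy":0,"wz":-0.4,"jaw":0},{"dx":0,"dy":0,"dz":0,"wx":0,"wy":0,"wz":-0.48,"jaw":0},{"dx":0,"dy":0,"dz":0,"wx":0,"wy":0,"wz":-0.48,"jaw":0},{"dx":0,"dy":0,"dz":0,"wx":0,"wy":0,"wz":-0.48,"jaw":0}]'; python3 - <<'E'
from h import *
print(pose()[2]["ft_torque"])
E
```

```text
t: 21.1
eef_pos: [0.4676, 0.3156, 0.105]
tool_rot: [179.7, 0.3, 154.6]
contact_force: [0.8, -3.2, 24.7]
finger_gap: 0.0513
[-0.65666276  0.15694208  0.21358519]
```

Turned 60.7° with low torque. Lifting.

```bash
python3 -m jog '[{"dx":0,"dy":0,"dz":-4,"wx":0,"wy":0,"wz":0,"jaw":0},{"dx":0,"dy":0,"dz":-8,"wx":0,"wy":0,"wz":0,"jaw":0},{"dx":0,"dy":0,"dz":-12,"wx":0,"wy":0,"wz":0,"jaw":0},{"dx":0,"dy":0,"dz":-16,"wx":0,"wy":0,"wz":0,"jaw":0},{"dx":0,"dy":0,"dz":-16,"wx":0,"wy":0,"wz":0,"jaw":0}]'
```

```text
t: 21.6
eef_pos: [0.4659, 0.3149, 0.1179]
tool_rot: [180.0, 0.1, 154.6]
contact_force: [3.6, -2.0, 2.9]
finger_gap: 0.0514
```

```bash
python3 -m jog '[{"dx":0,"dy":0,"dz":-5,"wx":0,"wy":0,"wz":0,"jaw":0},{"dx":0,"dy":0,"dz":-12,"wx":0,"wy":0,"wz":0,"jaw":0},{"dx":0,"dy":0,"dz":-24,"wx":0,"wy":0,"wz":0,"jaw":0},{"dx":0,"dy":0,"dz":-38,"wx":0,"wy":0,"wz":0,"jaw":0},{"dx":0,"dy":0,"dz":-52,"wx":0,"wy":0,"wz":0,"jaw":0},{"dx":0,"dy":0,"dz":-60,"wx":0,"wy":0,"wz":0,"jaw":0},{"dx":0,"dy":0,"dz":-62,"wx":0,"wy":0,"wz":0,"jaw":0},{"dx":0,"dy":0,"dz":-62,"wx":0,"wy":0,"wz":0,"jaw":0},{"dx":0,"dy":0,"dz":-62,"wx":0,"wy":0,"wz":0,"jaw":0}]'; python3 - <<'E'
from h import *
s=pose()[2];print(s["joint_velocities"].round(2))
f=cam("top")["frame"];m=cv2.inRange(cv2.cvtColor(f,cv2.COLOR_RGB2HSV),(32,70,90),(45,255,255));N,_,st,ce=cv2.connectedComponentsWithStats(m)
for i in range(1,N):
    if st[i,4]>6: print(st[i,4],at_z("top",ce[i],.016).round(3))
A=cam("top")["frame"][180:280,65:165];B=cam("side")["frame"][130:230,160:260]
C2=cam("top")["frame"][110:210,205:305];D=cam("side")["frame"][235:335,275:375]
cv2.imwrite("pics/end.png",np.vstack([np.hstack([A,B]),np.hstack([C2,D])])[:,:,::-1].repeat(3,0).repeat(3,1))
E
```

```text
t: 22.5
eef_pos: [0.4652, 0.315, 0.1792]
tool_rot: [180.0, -0.0, 154.6]
contact_force: [-0.5, -0.4, -0.3]
finger_gap: 0.0514
[-0.13  0.13 -0.18 -0.03 -0.03 -0.03]
51 [ 0.641 -0.072]
52 [0.606 0.048]
89 [ 0.597 -0.057]
51 [0.595 0.019]
```

View pics/end.png

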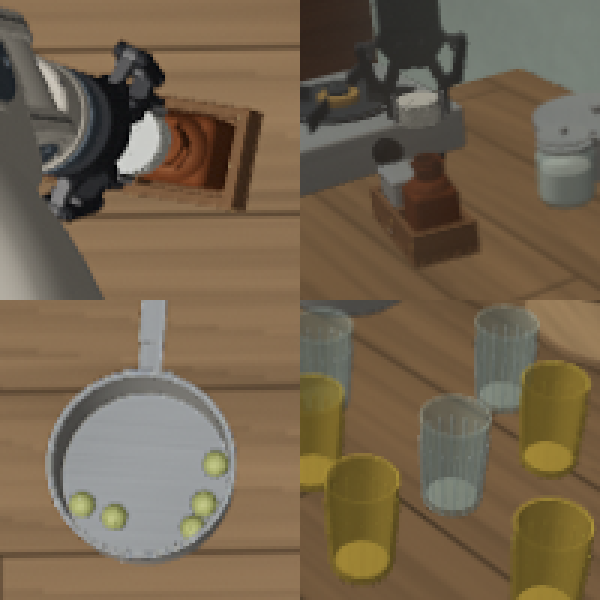

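The cap is held level above the open jar (crop (418,108) over (430,165)), five berries are in the pan, and the glass is upright and empty. Handing in.

```bash
python3 -c "from bench import order; print(order.sign_off())"
```

```text
the job is handed in; nothing more can be done
None
```

The job is done and handed in at about 22.5 s of the 72 s allowed; the hand-in gives no verdict. I tipped the five gooseberries into the saucepan and stood the empty glass back where it was. I then pressed the jar's cap about 5.4 mm to its hard bottom, turned it 60.7° anticlockwise and lifted it off.

**Final checks:**
- **Gooseberries:** All five show in the pan in the last picture, each measured within about 63 mm of its axis.
- **Glass:** It stands upright and empty, with the gripper well clear of it.
- **Cap:** It is held level with a 51 mm finger gap, about 50 mm above the jar's rim (worked out from the arm's position). The arm is still, with outside force near zero.

**What disagreed:**
- **Pour pose:** Joint 3's limit pushed the tool about 60 mm farther out than planned during the pour. The berries still landed in the pan.
- **Cap size:** The fingers closed to 51–52 mm on a cap given as 54 mm, probably because of its ribs or rounded edge. There was no sign of slipping.
- **Jar position:** The side camera put the jar about 8 mm away in y from the top camera. I went by the top view, and the grip and the turn bore it out.

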